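# Shut the test kiln and start its firing

## Robot

A 6-joint arm with a two-finger parallel gripper is mounted at the origin on the work surface. World frame = base frame: x ahead of the robot, y to its left, z up, the work surface at z = 0. Lengths are in m, angles in rad, forces in N, time in s.
With the tool pointing down it reaches from about 0.25 to 0.775 m from the base axis. Payload 4 kg.
Tool frame: the origin (TCP) lies midway between the tips of the shut fingers; the grasp point (between the pads) lies 19 mm behind it; z points along the fingers, y is the line along which they close (so a half turn about z gives the same grasp; the last joint's range is limited). The gripper opens to 94 mm and grips with 3 to 60 N. Pads are 16 mm wide; open, the fingers measure 119 mm over their backs; the gripper's body (75 mm by 177 mm) begins 78 mm behind the grasp point.
Start: joints at [1.021, 0.087, 1.371, -0, 1.684, -0.103], TCP at [0.238, 0.496, 0.206] pointing down, gripper open.
Joint ranges: [-3.1, 3.1], [-0.76, 2.03], [0.27, 2.55], [-1.08, 4.22], [0.17, 2.65], [-2.57, 2.57]. Speed limits (rad/s): [2.79, 2.79, 3.14, 3.14, 3.14, 3.14].

## Interface

Orientations are given as [roll, pitch, yaw] about the fixed x, y, z axes, in that order (R = Rz(yaw) Ry(pitch) Rx(roll)).
In Python, from bench import robot gives the robot as it stands. The module is installed in compiled form; this text tells all that it offers.
- The arm moves only by the tool arm_command, never from a script. Its argument "targets" is a list of rows, each a list of 4 numbers: the shift along the world's x, y, z as a fraction of full scale, then the turn about the world's z as a fraction of full scale. A call has 1 to 8 rows; each row is the pose to reach, as a shift and turn from the pose commanded when the call began; what a row does not reach only later rows make up. Full scale, the value 1, is 0.5 m for a shift and 120 degrees for a turn. A row lasts 1/12 s, in which the tool goes at most 41.7 mm and 7.16 degrees, less where a joint would pass 70% of its speed; a pose out of reach is approached as far as the arm can. A call with a number of a shift or a turn outside -1 to 1 is refused whole. A call with a gripper value outside its range is refused whole. "claw" is the closure, from 0 (fully open) to 1 (shut), set as the call begins (left out, the last holds). The fingers move at their own pace and stop on an object; the grip force is fixed at half the most. Time passes only in rows, so rows that repeat a pose let the fingers close. It gives the time, the measured TCP pose, the force, the opening and the grip force at its end, in the units of the state.
- robot.get_obs(): the state, without advancing time (a new reading comes with each control period).
- robot.snapshot(name): name is "scene" or "top" or "wrist"; returns the picture (384x512x3 uint8, red, green, blue); there is no depth.
- robot.camera_info(name): a dict with "vfov" (degrees; the focal length in pixels is half the picture's height over the tangent of half this angle, whatever the lens; pixels are square), "cx", "cy" (the principal point, pixels), "k1" (the pictures are not rectified: a ray, as slopes to the right and down, at radius r is drawn at 1 + k1 r^2 times it, then the intrinsics apply), "extrinsics" (4x4, takes a point from camera to world coordinates); the wrist camera has in their place "T_tool_cam" (4x4, takes a point from camera to tool coordinates, whose origin is the TCP and whose axes are the flange's). Camera axes: x right, y up, looking along -z (the intrinsics and any distortion apply to the point x, -y, -z); pixel columns grow to the right and rows downward; lengths in m; the calibration is good to about 2 mm. A picture is of the moment at which its call begins: read the wrist's pose just before it. camera_info takes no time and is no camera call.
- robot.close_job(): hands the job in; it is judged then, once.
The state is a dict: "time": time; "joint_positions": joint angles; "qvel": joint speeds; "joint_torque": joint torques, N m; "tool_pos": TCP position; "ee_rot": TCP orientation; "wrist_force": force on the tool from outside, world axes, zero at the start; "wrist_torque": the same for the moment, N m; "width": finger opening in m; "finger_force": force on a finger pad.
Only numpy, scipy, OpenCV 4.12 (cv2) and the standard library are available. Lean on these libraries where they do the work, as an engineer would, in place of code of your own. Each camera call takes 0.05 s, during which the arm holds its last target. There are 200 camera calls.

## Task

The little test kiln is loaded: ease its lid down without slamming it and press it fully shut, past the click of its catch, without forcing it. Then start the firing on the sloping console: press the long bar key, then the round key, then the small square key, each alone, fully in and let up again. Leave the lid shut and everything else on the table where it stands.

Things in the scene. Friction and masses are not known exactly. Their poses are not given: they have to be found in the camera images.
- kiln: test kiln, steel box 200 (x) x 220 (y) x 170 mm tall, fixed. Origin under the box's centre, x towards the hinge side. In front (-x) a console 85 mm deep slopes at 27 degrees, from 25 mm high to 68 mm at the box; three black keys in a row, 27 mm before the box wall; the shut lid's lip reaches 22 mm before that wall, so an upright gripper has no room at the keys.
- lid (a joint): hinge angle of the lid, rad: 0 fully shut, positive open (up to 0.95). Stiff hinge: it stays where it is left. A sprung catch at the middle of the front edge stops it at about 0.07 rad (15 mm ajar); about 10 to 15 N on the front edge carries it over with a click, then it rests at 0.
- lid_press (a point): point on the lid's outer (top) face, 27 mm back from its front edge and midway across; it moves with the lid. z is the outward normal, x points to the hinge. The lid is a steel slab 222 x 226 x 30 mm with a 90 mm wide loop handle, 30 mm tall, across its middle, 95 mm behind this point.
- lid_hinge (a point): point on the hinge line at its middle, on the far top edge of the kiln box, 170 mm above the table; its y axis lies along the hinge. lid_press lies 195 mm in front of it and 30 mm above it when the lid is shut.
- key_bar (a joint): long narrow key, 38 mm (up the slope) x 12 mm, black, on a white bezel 46 x 38 mm: press depth in m, 0 up, 0.005 fully in; springs back by itself. Starts to give at 1.8 N, fully in at about 5.3 N. Press along its axis, 27 degrees from vertical.
- key_bar_top (a point): centre of the top of the long narrow key; moves with it. z points out of the key along its axis (up and back towards the front), y runs along the row of keys. The cap stands 10 mm above its bezel; keys are 60 mm apart and their order in the row varies.
- key_round (a joint): round key, 30 mm across, black, on a white bezel 46 x 38 mm: press depth in m, 0 up, 0.005 fully in; springs back by itself. Starts to give at 1.8 N, fully in at about 5.3 N. Press along its axis, 27 degrees from vertical.
- key_round_top (a point): centre of the top of the round key; moves with it. z points out of the key along its axis (up and back towards the front), y runs along the row of keys. The cap stands 10 mm above its bezel; keys are 60 mm apart and their order in the row varies.
- key_square (a joint): small square key, 16 x 16 mm, black, on a white bezel 46 x 38 mm: press depth in m, 0 up, 0.005 fully in; springs back by itself. Starts to give at 1.8 N, fully in at about 5.3 N. Press along its axis, 27 degrees from vertical.
- key_square_top (a point): centre of the top of the small square key; moves with it. z points out of the key along its axis (up and back towards the front), y runs along the row of keys. The cap stands 10 mm above its bezel; keys are 60 mm apart and their order in the row varies.
- fired_cup: white cup, 56 mm across and 50 tall, standing inside the kiln's chamber; it stays there. Origin at the centre of its underside. Leave it alone.
- bisque_bowl: terracotta bowl, 90 mm across and 45 tall, beside the kiln. Origin at the centre of its underside. Leave it alone.
- glaze_jar: clear jar with steel cap, 64 mm across and 75 tall, beside the kiln. Origin at the centre of its underside. Leave it alone.
- tile_stack: stack of four test tiles, 60 x 60 x 28 mm, beside the kiln. Origin at the centre of its underside. Leave it alone.
- brush_jar: glass jar of brushes, 76 mm across, jar 90 tall, brushes to 240 tall. Origin at the centre of its underside. Leave it alone.
- clay_knife: wooden-handled spatula lying flat on the table, left front. Leave it alone.

How it is judged:
By the outcome, as a careful person would: the job done as asked, in the order asked, and still so for the second after the job is handed in, with the robot touching nothing.
It also fails if it takes over 53 s, if anything falls off the work surface, if the arm or the gripper's body presses on something with over 40 N, if the wrist force passes 120 N, or if a joint passes its speed limit or range.

## Working session

There is one attempt and no reset: what is moved stays moved. The work goes in short steps, Python scripts to look and compute and a tool call to move; the robot and the scene stay as the last step left them, time stands still between calls to the robot, and variables do not carry over. Pictures are saved under pics/ and viewed, at most 10 in all, crops included, and the job is handed in when it is done.

Besides the shell and the picture viewer there is one more tool, called after "Call:" by a JSON object that holds its "api" and its "payload". arm_command: Moves the arm, as the interface text tells. Shift numbers are shares of 0.5 m and turn numbers shares of 120 degrees, none past 1 either way. Its arguments: {"type":"object","properties":{"targets":{"type":"array"},"claw":{"type":"number"}},"required":["targets"]}

```bash
mkdir -p pics; python3 - <<'E'
from bench import robot
import cv2,numpy as np
o=robot.get_obs(); print({k:np.round(v,3) for k,v in o.items()})
for n in("scene","top"):
    im=robot.snapshot(n); cv2.imwrite(f"pics/{n}0.png",cv2.resize(im[:,:,::-1],None,fx=1.5,fy=1.5)); cv2.imwrite(f"{n}0raw.png",im[:,:,::-1])
    print(n,robot.camera_info(n))
print(robot.camera_info("wrist"))
E
```

```text
{'time': np.float64(0.0), 'joint_positions': array([ 1.021,  0.088,  1.372, -0.   ,  1.684, -0.103]), 'qvel': array([-0.001,  0.   ,  0.   ,  0.   ,  0.001, -0.   ]), 'joint_torque': array([ 1.0000e-03, -3.4018e+01, -3.0243e+01,  7.2000e-02,  3.3000e-02,
       -0.0000e+00]), 'tool_pos': array([0.237, 0.496, 0.204]), 'ee_rot': array([-3.139, -0.   ,  2.695]), 'wrist_force': array([-0.726,  0.191, -0.335]), 'wrist_torque': array([-0.005, -0.02 , -0.021]), 'finger_force': np.float64(0.0), 'width': np.float64(0.094)}
scene {'vfov': 46.36613684379777, 'cx': 265.57999517370735, 'cy': 190.3222366391134, 'k1': -0.041141107709074594, 'extrinsics': array([[-0.13144789,  0.94399265, -0.30265381,  0.19766736],
       [-0.99131341, -0.12382181,  0.04433836,  0.09027362],
       [ 0.00437994,  0.30585297,  0.95206868,  1.38226241],
       [ 0.        ,  0.        ,  0.        ,  1.        ]])}
top {'vfov': 46.02944696023518, 'cx': 249.5445405105516, 'cy': 190.5365613337808, 'k1': -0.07607116415944516, 'extrinsics': array([[-6.22663668e-03,  9.81291862e-01, -1.92425338e-01,
         3.03199512e-01],
       [-9.99840473e-01, -9.33090826e-03, -1.52303279e-02,
        -8.51100590e-04],
       [-1.67409000e-02,  1.92299807e-01,  9.81193420e-01,
         1.71164938e+00],
       [ 0.00000000e+00,  0.00000000e+00,  0.00000000e+00,
         1.00000000e+00]])}
{'vfov': 63.901798499171406, 'cx': 253.76767958763259, 'cy': 185.20358046805023, 'k1': -0.0748696497330822, 'T_tool_cam': array([[-5.01637829e-04,  9.57679773e-01,  2.87835370e-01,
         8.48486525e-02],
       [ 9.99999652e-01,  2.88514134e-04,  7.82855504e-04,
         3.38211384e-04],
       [ 6.66680309e-04,  2.87835663e-01, -9.57679585e-01,
        -1.78215064e-01],
       [ 0.00000000e+00,  0.00000000e+00,  0.00000000e+00,
         1.00000000e+00]])}
```

View pics/scene0.png

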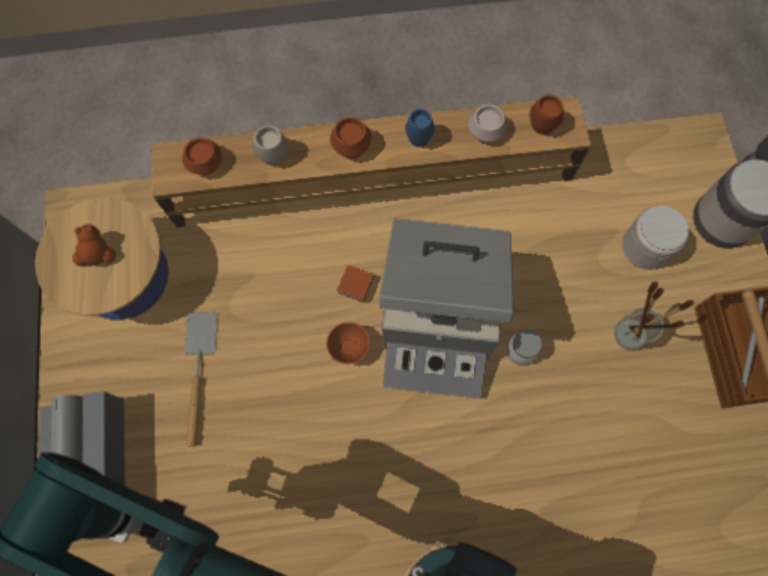

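View pics/top0.png

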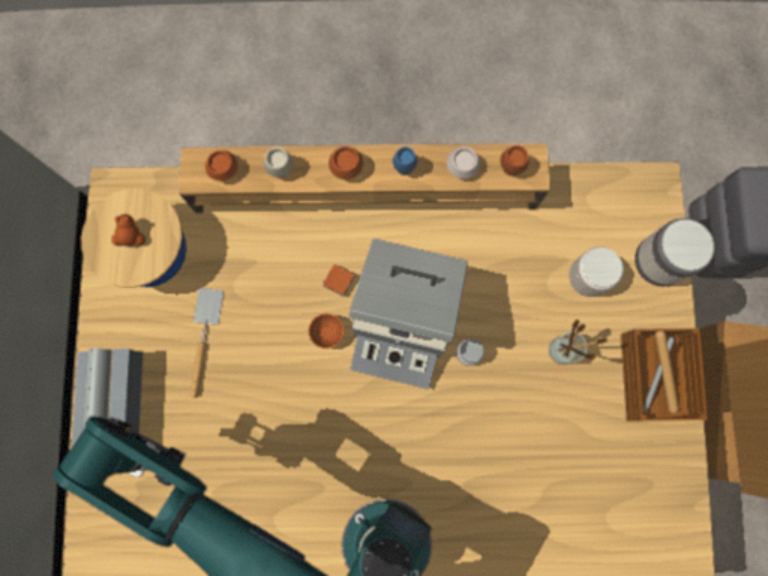

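The scene view (×1.5) shows the kiln with its lid ajar. The keys read, left to right, bar (404,360), round (436,364) and square (465,367). The top view agrees, with the keys at (371,351), (395,357) and (418,363). I'll zoom in to measure.

```bash
python3 - <<'E'
import cv2,numpy as np
a=cv2.imread("scene0raw.png")[140:270,245:355]; b=cv2.imread("top0raw.png")[150:260,220:330]
f=lambda x:cv2.resize(x,None,fx=3.6,fy=3.6,interpolation=cv2.INTER_CUBIC)
a,b=f(a),f(b); c=np.zeros((max(a.shape[0],b.shape[0]),a.shape[1]+b.shape[1],3),np.uint8)
c[:a.shape[0],:a.shape[1]]=a; c[:b.shape[0],a.shape[1]:]=b; print(c.shape,a.shape); cv2.imwrite("pics/crop1.png",c)
E
```

```text
(468, 792, 3) (468, 396, 3)
```

View pics/crop1.png

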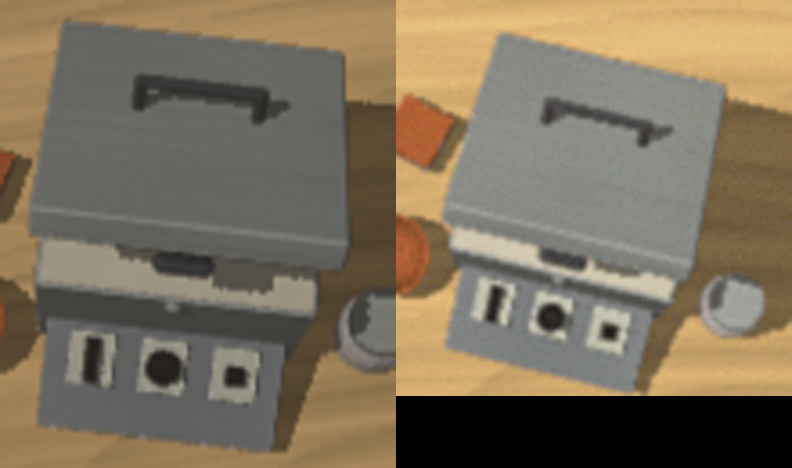

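The crop shows the lid slab, both rows of key caps and the console front corners clearly enough to fit. I'll fit kiln x, y, yaw and the lid angle using both views.

```bash
cat > h.py <<'E'
import numpy as np,cv2
from bench import robot
from scipy.optimize import least_squares
from scipy.spatial.transform import Rotation as Ro
def proj(P,info,T):
    c=(np.asarray(P)-T[:3,3])@T[:3,:3]
    s=np.c_[c[:,0],-c[:,1]]/-c[:,2:3]; s=s*(1+info["k1"]*(s**2).sum(1,keepdims=True))
    return s*192/np.tan(np.radians(info["vfov"]/2))+[info["cx"],info["cy"]]
S,C=np.sin(np.radians(27)),np.cos(np.radians(27))
def lidp(x,y,z,th):   # shut-lid kiln coords -> turned by th about hinge
    dx,dz=x-.1,z-.17; return [.1+dx*np.cos(th)+dz*np.sin(th), y, .17-dx*np.sin(th)+dz*np.cos(th)]
def world(p,P): return Ro.from_euler("z",p[2]).apply(P)+[p[0],p[1],0]
def model(th,kx):
    kz=.068-(-.1-kx)*np.tan(np.radians(27)); 
    keys=[[kx-.01*S,y,kz+.01*C] for y in(.06,0,-.06)]
    lid=[lidp(x,y,z,th) for x,y,z in((.1,.113,.2),(.1,-.113,.2),(-.122,.113,.2),(-.122,-.113,.2),(-.122,.113,.17),(-.122,-.113,.17))]
    return np.array(keys+lid)
E
python3 - <<'E'
from h import *
sc=[(93,360),(163,367),(236,376),(63,22),(345,52),(37,208),(347,240),(31,235),(343,268)]
tp=[(494,303),(550,317),(609,331),(500,33),(725,86),(447,208),(692,268),(445,225),(689,283)]
raw=lambda a,o,d:(np.array(a)-[d,0]+.5)/3.6-.5+o
sc,tp=raw(sc,[245,140],0),raw(tp,[220,150],396)
I={n:robot.camera_info(n) for n in("scene","top")}
def res(p):
    W=world(p[:3],model(p[3],p[4]))
    return np.r_[proj(W,I["scene"],I["scene"]["extrinsics"])-sc,proj(W,I["top"],I["top"]["extrinsics"])-tp].ravel()
r=least_squares(res,[.6,0,0,.4,-.127],loss="soft_l1")
print(r.x.round(4)); print(res(r.x).reshape(2,9,2).round(1).tolist())
W=world(r.x[:3],model(r.x[3],r.x[4])); print(W.round(3))
print("press",world(r.x[:3],np.array([lidp(-.095,0,.2,t) for t in(r.x[3],.07,0)])).round(3))
np.save("pose.npy",r.x)
E
```

```text
[ 0.5732 -0.0541 -0.2461  0.5317 -0.124 ]
[[[-0.3, -0.5], [0.3, -0.2], [0.0, -0.4], [-0.2, -1.0], [-0.1, -0.8], [-2.1, -0.9], [1.9, 0.3], [-0.9, 0.3], [0.9, 1.0]], [[0.0, 0.6], [0.5, 0.6], [0.2, 0.6], [-0.5, 0.0], [0.8, 0.2], [-1.0, -0.7], [1.2, -0.5], [-1.2, 0.5], [0.2, 1.0]]]
[[ 0.463  0.035  0.065]
 [ 0.449 -0.023  0.065]
 [ 0.434 -0.081  0.065]
 [ 0.712  0.027  0.196]
 [ 0.657 -0.192  0.196]
 [ 0.527  0.074  0.308]
 [ 0.472 -0.145  0.308]
 [ 0.512  0.078  0.283]
 [ 0.457 -0.141  0.283]]
press [[ 0.522 -0.041  0.295]
 [ 0.484 -0.032  0.214]
 [ 0.481 -0.031  0.2  ]]
```

Call:
{"api": "arm_command", "payload": {"targets": [[0,0,0.1,0],[0,0,0.2,0]], "claw": 1}}

```text
time: 0.27
tool_pos: [0.2361, 0.4934, 0.2833]
ee_rot: [-3.128, -0.001, 2.695]
wrist_force: [0.9, 1.3, 1.0]
width: 0.084
finger_force: 0.0
```

The fit is good (residuals about 1 px): kiln at (0.573, -0.054), yaw -0.246, lid about 0.53 rad. An upright gripper can't reach the keys and moves only give yaw. I'll check in free air how the arm behaves at its reach limit, in case it tilts.

Call:
{"api": "arm_command", "payload": {"targets": [[0.0,-0.05,0.083,0],[0.0,-0.1,0.166,0],[0.0,-0.15,0.25,0],[0.0,-0.2,0.33,0],[0.0,-0.2,0.41,0],[0.0,-0.2,0.5,0],[0.0,-0.2,0.58,0],[0.0,-0.2,0.66,0]]}}

```text
time: 0.93
tool_pos: [0.237, 0.3951, 0.5939]
ee_rot: [3.139, 0.001, 2.694]
wrist_force: [0.9, 0.3, 1.0]
width: 0.0309
finger_force: 0.0
```

Call:
{"api": "arm_command", "payload": {"targets": [[0.083,0,0,0],[0.166,0,0,0],[0.25,0,0,0],[0.33,0,0,0],[0.41,0,0,0],[0.5,0,0,0],[0.58,0,0,0],[0.66,0,0,0]]}}

```text
time: 1.6
tool_pos: [0.4729, 0.3649, 0.5253]
ee_rot: [3.124, 0.008, 2.694]
wrist_force: [-0.2, -0.3, 0.5]
width: 0.0005
finger_force: 0.0
```

```bash
python3 -c "
from h import *
o=robot.get_obs(); print({k:np.round(v,3).tolist() for k,v in o.items()})"
```

```text
{'time': 1.6, 'joint_positions': [0.561, 0.43, 0.276, 0.003, 2.417, -0.56], 'qvel': [-0.297, 0.2, -0.002, 0.003, -0.213, -0.297], 'joint_torque': [0.659, -42.78, -23.95, -0.002, 0.175, 0.233], 'tool_pos': [0.473, 0.365, 0.525], 'ee_rot': [3.124, 0.008, 2.694], 'wrist_force': [-0.161, -0.319, 0.477], 'wrist_torque': [0.033, 0.018, -0.009], 'finger_force': 0.0, 'width': 0.001}
```

Call:
{"api": "arm_command", "payload": {"targets": [[0.3,0,0.4,0],[0.6,0,0.4,0],[0.6,0,0.4,0],[0.6,0,0.4,0]]}}

```text
time: 1.93
tool_pos: [0.5231, 0.3226, 0.5187]
ee_rot: [3.103, 0.022, 2.694]
wrist_force: [0.1, 1.0, 0.4]
width: 0.0006
finger_force: 0.0
```

```bash
python3 -c "
from h import *
o=robot.get_obs(); print({k:np.round(o[k],4).tolist() for k in ('joint_positions','qvel','tool_pos','ee_rot')})
q=o['joint_positions'];print(q[1]+q[2]+q[4]-np.pi)"
```

```text
{'joint_positions': [0.4567, 0.4419, 0.2753, 0.0094, 2.3808, -0.6598], 'qvel': [-0.2544, 0.0918, 0.0047, 0.0135, -0.0973, -0.2511], 'tool_pos': [0.5231, 0.3226, 0.5187], 'ee_rot': [3.1033, 0.0219, 2.6938]}
-0.04366930555557813
```

The tool does tilt outward a little (0.044 rad) when it is pressed against the reach limit. Next question: does the tilt carry into the next commanded pose?

Call:
{"api": "arm_command", "payload": {"targets": [[-0.05,0,0,0],[-0.1,0,-0.05,0],[-0.15,0,-0.1,0],[-0.15,0,-0.1,0],[-0.15,0,-0.1,0],[-0.15,0,-0.1,0]]}}

```text
time: 2.43
tool_pos: [0.4473, 0.3234, 0.4707]
ee_rot: [3.101, 0.024, 2.694]
wrist_force: [-0.7, 0.2, 0.3]
width: 0.0006
finger_force: 0.0
```

```bash
python3 -c "
from h import *
o=robot.get_obs(); print({k:np.round(o[k],4).tolist() for k in ('joint_positions','qvel','tool_pos','ee_rot')})
q=o['joint_positions'];print(q[1]+q[2]+q[4]-np.pi)"
```

```text
{'joint_positions': [0.521, 0.1682, 0.7451, 0.0044, 2.181, -0.6005], 'qvel': [-0.0078, 0.0118, -0.129, 0.0004, 0.0052, 0.0001], 'tool_pos': [0.4473, 0.3234, 0.4707], 'ee_rot': [3.1007, 0.0238, 2.6944]}
-0.047170951492315094
```

The tilt persists, because the commanded pose takes it on. So I can build tilt up by pushing radially against the reach limit. First I'll turn so the tool's camera side faces the robot, then push outward with the arm low and extended, in the free space left of the kiln.

Call:
{"api": "arm_command", "payload": {"targets": [[0.05,-0.02,-0.03,0.055],[0.1,-0.04,-0.06,0.11],[0.15,-0.06,-0.09,0.165],[0.2,-0.09,-0.12,0.22],[0.25,-0.12,-0.15,0.275],[0.3,-0.147,-0.18,0.33],[0.306,-0.147,-0.18,0.383],[0.306,-0.147,-0.18,0.383]]}}

```text
time: 3.1
tool_pos: [0.6046, 0.2486, 0.38]
ee_rot: [3.103, 0.026, -2.789]
wrist_force: [0.0, -0.4, 0.4]
width: 0.0006
finger_force: 0.0
```

Call:
{"api": "arm_command", "payload": {"targets": [[0.076,0.025,0,0],[0.15,0.05,0,0],[0.225,0.075,0,0],[0.3,0.1,0,0],[0.375,0.125,0,0],[0.45,0.15,0,0],[0.525,0.175,0,0],[0.6,0.2,0,0]]}}

```text
time: 3.77
tool_pos: [0.7436, 0.2943, 0.3176]
ee_rot: [3.102, 0.058, -2.788]
wrist_force: [-0.3, -1.1, -0.1]
width: 0.0004
finger_force: 0.0
```

```bash
cat >> h.py <<'E'
def st():
    o=robot.get_obs(); R=Ro.from_euler("xyz",o["ee_rot"]).as_matrix(); t=R[:,2]
    print("t",round(float(o["time"]),2),"pos",o["tool_pos"].round(4),"tilt",np.arccos(-t[2]).round(3),"az",np.arctan2(t[1],t[0]).round(3),"az -x",np.arctan2(-R[1,0],-R[0,0]).round(3),"q",o["joint_positions"].round(3),"F",o["wrist_force"].round(1))
    return o,R
E
python3 -c "
from h import *
st()"
```

```text
t 3.77 pos [0.7436 0.2943 0.3176] tilt 0.07 az 0.958 az -x 0.353 q [ 0.287  0.734  0.274  0.05   2.078 -1.613] F [-0.3 -1.1 -0.1]
```

Call:
{"api": "arm_command", "payload": {"targets": [[0.74,0.17,0.6,0],[0.74,0.17,0.6,0],[0.74,0.17,0.6,0],[0.74,0.17,0.6,0],[0.74,0.17,0.6,0],[0.74,0.17,0.6,0],[0.74,0.17,0.6,0],[0.74,0.17,0.6,0]]}}

```text
time: 4.43
tool_pos: [0.7506, 0.2727, 0.3359]
ee_rot: [3.102, 0.089, -2.789]
wrist_force: [0.5, 0.7, 0.6]
width: 0.0004
finger_force: 0.0
```

```bash
python3 -c "
from h import *
st()"
```

```text
t 4.43 pos [0.7506 0.2727 0.3359] tilt 0.098 az 0.774 az -x 0.352 q [ 0.256  0.712  0.274  0.055  2.07  -1.64 ] F [0.5 0.7 0.6]
```

Call:
{"api": "arm_command", "payload": {"targets": [[0.74,0.17,0.6,0],[0.74,0.17,0.6,0]]}}

```text
time: 4.6
tool_pos: [0.7586, 0.2689, 0.3453]
ee_rot: [3.102, 0.124, -2.791]
wrist_force: [-0.6, 0.3, -0.2]
width: 0.0005
finger_force: 0.0
```

Call:
{"api": "arm_command", "payload": {"targets": [[0.74,0.17,0.6,0],[0.74,0.17,0.6,0]]}}

```text
time: 4.77
tool_pos: [0.7665, 0.2653, 0.3544]
ee_rot: [3.102, 0.158, -2.792]
wrist_force: [-0.7, -0.2, -0.0]
width: 0.0006
finger_force: 0.0
```

Call:
{"api": "arm_command", "payload": {"targets": [[0.96,0.22,0,0],[0.96,0.22,0,0]]}}

```text
time: 4.93
tool_pos: [0.8004, 0.2692, 0.3236]
ee_rot: [3.103, 0.189, -2.793]
wrist_force: [0.6, -0.1, 0.6]
width: 0.0007
finger_force: 0.0
```

Call:
{"api": "arm_command", "payload": {"targets": [[0.96,0.22,0,0],[0.96,0.22,0,0]]}}

```text
time: 5.1
tool_pos: [0.8324, 0.2727, 0.2899]
ee_rot: [3.103, 0.216, -2.795]
wrist_force: [-0.4, 0.5, -0.7]
width: 0.0006
finger_force: 0.0
```

```bash
python3 -c "
from h import *
st()"
```

```text
t 5.1 pos [0.8324 0.2727 0.2899] tilt 0.219 az 0.524 az -x 0.347 q [ 0.226  0.779  0.274  0.067  1.878 -1.669] F [-0.4  0.5 -0.7]
```

Short calls build tilt quickly (about 0.034 rad per 2 rows). I need about 0.47 rad, so seven more.

Call:
{"api": "arm_command", "payload": {"targets": [[0.66,0.0,0.75,0],[0.66,0.0,0.75,0]]}}

```text
time: 5.27
tool_pos: [0.833, 0.2571, 0.3146]
ee_rot: [3.104, 0.245, -2.796]
wrist_force: [-0.3, -0.2, 1.8]
width: 0.0006
finger_force: 0.0
```

Call:
{"api": "arm_command", "payload": {"targets": [[0.66,0.0,0.75,0],[0.66,0.0,0.75,0]]}}

```text
time: 5.43
tool_pos: [0.833, 0.2422, 0.3452]
ee_rot: [3.107, 0.286, -2.797]
wrist_force: [-0.1, 0.2, 0.5]
width: 0.0006
finger_force: 0.0
```

Call:
{"api": "arm_command", "payload": {"targets": [[0.7,0.0,0.7,0],[0.7,0.0,0.7,0]]}}

```text
time: 5.6
tool_pos: [0.8377, 0.2292, 0.3633]
ee_rot: [3.109, 0.32, -2.798]
wrist_force: [0.0, -0.0, -0.5]
width: 0.0003
finger_force: 0.0
```

Call:
{"api": "arm_command", "payload": {"targets": [[0.7,0.0,0.7,0],[0.7,0.0,0.7,0]]}}

```text
time: 5.77
tool_pos: [0.8429, 0.2173, 0.3784]
ee_rot: [3.112, 0.352, -2.799]
wrist_force: [-0.5, 0.5, 0.8]
width: 0.0003
finger_force: 0.0
```

Call:
{"api": "arm_command", "payload": {"targets": [[0.7,0.0,0.7,0],[0.7,0.0,0.7,0]]}}

```text
time: 5.93
tool_pos: [0.8481, 0.2063, 0.3936]
ee_rot: [3.115, 0.385, -2.8]
wrist_force: [0.5, -0.5, 0.8]
width: 0.0002
finger_force: 0.0
```

```bash
python3 -c "
from h import *
st()"
```

```text
t 5.93 pos [0.8481 0.2063 0.3936] tilt 0.386 az 0.413 az -x 0.341 q [ 0.132  0.667  0.274  0.108  1.827 -1.738] F [ 0.5 -0.5  0.8]
```

Call:
{"api": "arm_command", "payload": {"targets": [[0.72,-0.1,0.68,0],[0.72,-0.1,0.68,0]]}}

```text
time: 6.1
tool_pos: [0.8555, 0.1885, 0.4078]
ee_rot: [3.119, 0.419, -2.801]
wrist_force: [-0.8, -0.1, 0.3]
width: 0.0001
finger_force: 0.0
```

Call:
{"api": "arm_command", "payload": {"targets": [[0.72,-0.1,0.68,0],[0.72,-0.1,0.68,0]]}}

```text
time: 6.27
tool_pos: [0.863, 0.1714, 0.4212]
ee_rot: [3.123, 0.454, -2.802]
wrist_force: [-0.2, -0.2, 0.7]
width: 0.0006
finger_force: 0.0
```

Call:
{"api": "arm_command", "payload": {"targets": [[0.72,-0.1,0.68,0]]}}

```text
time: 6.35
tool_pos: [0.8693, 0.1639, 0.4296]
ee_rot: [3.127, 0.481, -2.803]
wrist_force: [0.7, 0.1, 0.1]
width: 0.0006
finger_force: 0.0
```

Call:
{"api": "arm_command", "payload": {"targets": [[-0.08,0,0,0],[-0.16,0,0.02,0],[-0.24,-0.04,0.02,-0.05],[-0.32,-0.08,0.02,-0.1],[-0.4,-0.12,0.02,-0.15],[-0.47,-0.16,0.02,-0.2],[-0.54,-0.2,0.02,-0.25],[-0.6,-0.24,0.02,-0.29]]}}

```text
time: 7.02
tool_pos: [0.5729, 0.0481, 0.4423]
ee_rot: [3.123, 0.485, 2.868]
wrist_force: [0.5, -1.0, 0.9]
width: 0.0005
finger_force: 0.0
```

```bash
python3 -c "
from h import *
st()"
```

```text
t 7.02 pos [0.5729 0.0481 0.4423] tilt 0.485 az -0.235 az -x -0.273 q [ 0.071 -0.149  1.21  -0.141  1.614 -1.271] F [ 0.5 -1.   0.9]
```

The tool now tilts 0.485 rad (27.8°) along the kiln axis, which is what the keys need. Next, the lid waypoints along its arc.

```bash
python3 - <<'E'
from h import *
o,R=st(); p=np.load("pose.npy"); print(p)
for th in(.7,.6,.53,.45,.35,.25,.15,.1,.07,.03,0):
    c=np.array(lidp(-.095,0,.2,th)); s=np.sign(.485-th)*min(1,abs(.485-th)/.1)
    w=world(p,[c+np.array([.0071,0,.0037])*s])[0]; print(th,w.round(4),((w-o["tool_pos"])/.5).round(3))
E
```

```text
t 7.02 pos [0.5729 0.0481 0.4423] tilt 0.485 az -0.235 az -x -0.273 q [ 0.071 -0.149  1.21  -0.141  1.614 -1.271] F [ 0.5 -1.   0.9]
[ 0.57321793 -0.05414337 -0.24607831  0.53169371 -0.12400215]
0.7 [ 0.5374 -0.0452  0.3149] [-0.071 -0.187 -0.255]
0.6 [ 0.5237 -0.0417  0.3012] [-0.099 -0.18  -0.282]
0.53 [ 0.5186 -0.0404  0.2928] [-0.109 -0.177 -0.299]
0.45 [ 0.515  -0.0395  0.2831] [-0.116 -0.175 -0.318]
0.35 [ 0.5094 -0.0381  0.2687] [-0.127 -0.172 -0.347]
0.25 [ 0.501 -0.036  0.251] [-0.144 -0.168 -0.383]
0.15 [ 0.4944 -0.0344  0.2325] [-0.157 -0.165 -0.42 ]
0.1 [ 0.4918 -0.0337  0.223 ] [-0.162 -0.164 -0.439]
0.07 [ 0.4905 -0.0334  0.2173] [-0.165 -0.163 -0.45 ]
0.03 [ 0.4889 -0.033   0.2095] [-0.168 -0.162 -0.466]
0 [ 0.488  -0.0327  0.2037] [-0.17  -0.162 -0.477]
```

Call:
{"api": "arm_command", "payload": {"targets": [[-0.02,-0.045,-0.05,0],[-0.05,-0.1,-0.1,0],[-0.08,-0.14,-0.15,0],[-0.1,-0.178,-0.19,0],[-0.1,-0.178,-0.21,0],[-0.1,-0.178,-0.23,0],[-0.1,-0.178,-0.24,0],[-0.1,-0.178,-0.25,0]]}}

```text
time: 7.68
tool_pos: [0.5256, -0.0397, 0.3152]
ee_rot: [3.125, 0.481, 2.874]
wrist_force: [-0.5, 0.0, 0.6]
width: 0.0002
finger_force: 0.0
```

Call:
{"api": "arm_command", "payload": {"targets": [[0,0,-0.006,0],[-0.001,0,-0.012,0],[-0.003,0,-0.018,0],[-0.005,0,-0.024,0],[-0.006,0,-0.03,0],[-0.007,0.001,-0.036,0],[-0.009,0.001,-0.042,0]]}}

```text
time: 8.27
tool_pos: [0.5204, -0.0397, 0.294]
ee_rot: [3.126, 0.481, 2.873]
wrist_force: [-0.2, 0.3, 2.6]
width: 0.0004
finger_force: 1.2
```

```bash
python3 -c "
from h import *
st()"
```

```text
t 8.27 pos [ 0.5204 -0.0397  0.294 ] tilt 0.482 az -0.234 az -x -0.268 q [-0.162 -0.343  1.657 -0.034  1.347 -1.469] F [-0.2  0.3  2.6]
```

Contact at z = 0.294 (2.6 N), as predicted. Now I'll ease it down along the arc.

Call:
{"api": "arm_command", "payload": {"targets": [[-0.002,0,-0.005,0],[-0.003,0.001,-0.01,0],[-0.005,0.001,-0.015,0],[-0.006,0.001,-0.02,0],[-0.008,0.002,-0.026,0],[-0.01,0.002,-0.031,0],[-0.012,0.002,-0.036,0],[-0.014,0.003,-0.042,0]]}}

```text
time: 8.93
tool_pos: [0.5128, -0.0384, 0.2716]
ee_rot: [3.126, 0.479, 2.873]
wrist_force: [-1.3, -0.6, 3.1]
width: 0.0004
finger_force: 1.2
```

Call:
{"api": "arm_command", "payload": {"targets": [[-0.002,0,-0.005,0],[-0.005,0.001,-0.01,0],[-0.007,0.001,-0.015,0],[-0.009,0.001,-0.02,0],[-0.012,0.002,-0.026,0],[-0.014,0.002,-0.031,0],[-0.017,0.002,-0.036,0],[-0.019,0.003,-0.042,0]]}}

```text
time: 9.6
tool_pos: [0.5035, -0.0367, 0.2507]
ee_rot: [3.126, 0.479, 2.873]
wrist_force: [0.1, 1.2, 2.4]
width: 0.0005
finger_force: 1.0
```

Call:
{"api": "arm_command", "payload": {"targets": [[-0.002,0,-0.005,0],[-0.004,0.001,-0.01,0],[-0.006,0.001,-0.015,0],[-0.007,0.001,-0.02,0],[-0.009,0.002,-0.026,0],[-0.01,0.002,-0.03,0],[-0.011,0.002,-0.034,0],[-0.012,0.003,-0.038,0]]}}

```text
time: 10.27
tool_pos: [0.4972, -0.0356, 0.2316]
ee_rot: [3.127, 0.478, 2.873]
wrist_force: [-0.9, 1.4, 1.8]
width: 0.0003
finger_force: 1.0
```

```bash
python3 - <<'E'
from h import *
st()
im=robot.snapshot("scene")[:,:,::-1]; cv2.imwrite("pics/lid1.png",cv2.resize(im[120:280,230:380],None,fx=3,fy=3))
E
```

```text
t 10.27 pos [ 0.4972 -0.0356  0.2316] tilt 0.479 az -0.237 az -x -0.268 q [-0.16  -0.397  1.816 -0.037  1.246 -1.463] F [-0.9  1.4  1.8]
```

Call:
{"api": "arm_command", "payload": {"targets": [[-0.001,0,-0.004,0],[-0.003,0,-0.008,0],[-0.004,0.001,-0.012,0],[-0.006,0.001,-0.016,0],[-0.008,0.002,-0.02,0],[-0.01,0.002,-0.024,0],[-0.011,0.002,-0.028,0]]}}

```text
time: 10.9
tool_pos: [0.4921, -0.0344, 0.2178]
ee_rot: [3.126, 0.479, 2.873]
wrist_force: [0.9, -0.2, 2.3]
width: 0.0006
finger_force: 0.8
```

Call:
{"api": "arm_command", "payload": {"targets": [[-0.001,0,-0.002,0],[-0.001,0,-0.004,0],[-0.001,0,-0.006,0],[-0.001,0,-0.008,0]]}}

```text
time: 11.23
tool_pos: [0.4919, -0.0344, 0.2156]
ee_rot: [3.126, 0.481, 2.873]
wrist_force: [-4.1, 1.2, 8.5]
width: 0.0004
finger_force: 4.2
```

Call:
{"api": "arm_command", "payload": {"targets": [[0,0,-0.002,0],[0,0,-0.004,0]]}}

```text
time: 11.4
tool_pos: [0.492, -0.0344, 0.215]
ee_rot: [3.126, 0.483, 2.873]
wrist_force: [-6.5, 0.5, 13.8]
width: 0.0008
finger_force: 6.4
```

Call:
{"api": "arm_command", "payload": {"targets": [[0,0,-0.002,0],[0,0,-0.004,0]]}}

```text
time: 11.57
tool_pos: [0.4921, -0.0344, 0.2146]
ee_rot: [3.126, 0.484, 2.873]
wrist_force: [-10.5, 2.1, 17.2]
width: 0.0003
finger_force: 8.2
```

Call:
{"api": "arm_command", "payload": {"targets": [[0,0,-0.002,0],[0,0,-0.004,0]]}}

```text
time: 11.73
tool_pos: [0.492, -0.0343, 0.2136]
ee_rot: [3.126, 0.485, 2.873]
wrist_force: [-12.2, 2.1, 18.2]
width: 0.0004
finger_force: 8.5
```

Call:
{"api": "arm_command", "payload": {"targets": [[-0.002,0,-0.002,0],[-0.004,0,-0.004,0]]}}

```text
time: 11.9
tool_pos: [0.4912, -0.0342, 0.2116]
ee_rot: [3.125, 0.488, 2.873]
wrist_force: [-3.4, 2.1, 12.9]
width: 0.0007
finger_force: 6.5
```

Call:
{"api": "arm_command", "payload": {"targets": [[-0.002,0,-0.002,0],[-0.003,0,-0.004,0]]}}

```text
time: 12.07
tool_pos: [0.4904, -0.0341, 0.2092]
ee_rot: [3.124, 0.489, 2.873]
wrist_force: [0.2, 1.3, 9.9]
width: 0.0006
finger_force: 4.9
```

Call:
{"api": "arm_command", "payload": {"targets": [[0,0,-0.002,0],[-0.001,0,-0.004,0]]}}

```text
time: 12.23
tool_pos: [0.4896, -0.034, 0.2056]
ee_rot: [3.124, 0.486, 2.873]
wrist_force: [3.5, 0.8, 5.6]
width: 0.0005
finger_force: 2.7
```

Call:
{"api": "arm_command", "payload": {"targets": [[0,0,-0.002,0],[-0.001,0,-0.004,0]]}}

```text
time: 12.4
tool_pos: [0.4893, -0.0339, 0.2033]
ee_rot: [3.124, 0.486, 2.873]
wrist_force: [2.4, 1.9, 9.5]
width: 0.0006
finger_force: 4.7
```

Call:
{"api": "arm_command", "payload": {"targets": [[0,0,-0.002,0],[-0.001,0,-0.004,0]]}}

```text
time: 12.57
tool_pos: [0.4894, -0.0339, 0.2031]
ee_rot: [3.123, 0.489, 2.872]
wrist_force: [-0.5, 2.5, 14.1]
width: 0.0005
finger_force: 6.7
```

The lid is down: z has stalled at 0.203 (0.2037 predicted for shut) while the force rises. I'll lift off, back away in front of the console and look.

Call:
{"api": "arm_command", "payload": {"targets": [[0,0,0.02,0],[-0.01,0,0.05,0],[-0.05,0.01,0.08,0],[-0.1,0.025,0.08,0],[-0.15,0.04,0.06,0],[-0.19,0.045,0.02,0],[-0.2,0.047,-0.03,0],[-0.2,0.047,-0.06,0]]}}

```text
time: 13.23
tool_pos: [0.3834, -0.0105, 0.164]
ee_rot: [3.128, 0.473, 2.874]
wrist_force: [0.3, -0.1, 0.2]
width: 0.0004
finger_force: 0.0
```

Call:
{"api": "arm_command", "payload": {"targets": [[0,0,0,0],[0,0,0,0]]}}

```text
time: 13.4
tool_pos: [0.3852, -0.0108, 0.1661]
ee_rot: [3.127, 0.475, 2.873]
wrist_force: [0.4, 0.5, 0.8]
width: 0.0006
finger_force: 0.0
```

```bash
python3 - <<'E'
from h import *
o,R=st()
im=robot.snapshot("wrist")[:,:,::-1]; cv2.imwrite("wrist1raw.png",im); cv2.imwrite("pics/wrist1.png",cv2.resize(im,None,fx=1.5,fy=1.5))
np.savez("wrist1.npz",p=o["tool_pos"],R=R)
E
```

```text
t 13.4 pos [ 0.3852 -0.0108  0.1661] tilt 0.475 az -0.237 az -x -0.268 q [-0.131 -0.689  2.103 -0.051  1.256 -1.433] F [0.4 0.5 0.8]
```

View pics/wrist1.png

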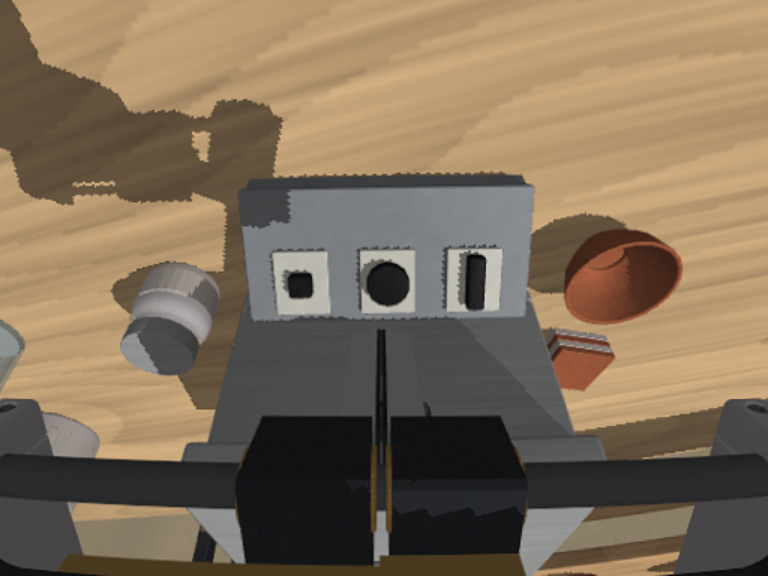

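The wrist view is inverted (its top is towards the robot). The square cap is at (300,286), the round at (388,284) and the bar at (476,282), and the lid sits flush on the box. I'll intersect those rays with the key-top plane.

```bash
python3 - <<'E'
from h import *
d=np.load("wrist1.npz"); i=robot.camera_info("wrist"); T=np.eye(4); T[:3,:3]=d["R"]; T[:3,3]=d["p"]; T=T@i["T_tool_cam"]
px=(np.array([(476,282),(388,284),(300,286)])+.5)/1.5-.5
ax=lambda a,x:np.r_[x[:2],x[2]]
# fit kiln x,y,yaw with key offset fixed (27 mm at surface) and full geometry
for kx in(-.127,-.1225):
    f=lambda p:(proj(world(p,model(0,kx)[:3]),i,T)-px).ravel()
    r=least_squares(f,[.573,-.054,-.246]); print(kx,r.x.round(4),r.fun.round(1),world(r.x,model(0,kx)[:3]).round(4).tolist())
p=np.load("pose.npy");print(world(p,model(0,p[4])[:3]).round(4), proj(world(p,model(0,p[4])[:3]),i,T).round(1),px.round(1))
print("tip px",proj([d["p"]],i,T))
E
```

```text
-0.127 [ 0.5754 -0.0526 -0.242 ] [ 0.1  0.  -0.   0.  -0.1  0. ] [[0.4621, 0.0372, 0.0632], [0.4477, -0.0211, 0.0632], [0.4333, -0.0793, 0.0632]]
-0.1225 [ 0.5689 -0.051  -0.2422] [ 0.7  0.1 -0.   0.1 -0.7  0.1] [[0.46, 0.0377, 0.0654], [0.4456, -0.0206, 0.0654], [0.4312, -0.0788, 0.0654]]
[[ 0.4632  0.0354  0.0647]
 [ 0.4485 -0.0228  0.0647]
 [ 0.4339 -0.081   0.0647]] [[315.8 190. ]
 [257.  191.1]
 [198.2 192.3]] [[317.2 187.8]
 [258.5 189.2]
 [199.8 190.5]]
tip px [[253.32246116 232.61978244]]
```

Call:
{"api": "arm_command", "payload": {"targets": [[0.03,0.03,-0.02,0],[0.06,0.06,-0.05,0],[0.09,0.09,-0.09,0],[0.12,0.1026,-0.13,0],[0.123,0.1026,-0.143,0],[0.123,0.1026,-0.143,0],[0.123,0.1026,-0.143,0]]}}

```text
time: 14.03
tool_pos: [0.4482, 0.0401, 0.0972]
ee_rot: [3.127, 0.479, 2.873]
wrist_force: [0.8, 0.4, 0.7]
width: 0.0003
finger_force: 0.0
```

```bash
python3 - <<'E'
from h import *
o,R=st(); t=R[:,2]; K=np.array([.4623,.0365,.0635]); d=K-o["tool_pos"]
s=d@t; print("to go along",s,"side",(d-s*t).round(4)); 
for e in(-.01,0,.004,.008): print(e,((d+e*t)/.5).round(4))
im=robot.snapshot("wrist")[:,:,::-1]; cv2.imwrite("pics/wrist2.png",im[100:384,100:420])
E
```

```text
t 14.03 pos [0.4482 0.0401 0.0972] tilt 0.479 az -0.237 az -x -0.269 q [ 0.073 -0.44   2.111 -0.166  1.017 -1.178] F [0.8 0.4 0.7]
to go along 0.03655946540856092 side [-0.0023  0.0004 -0.0012]
-0.01 [ 0.0191 -0.005  -0.0496]
0 [ 0.0281 -0.0072 -0.0673]
0.004 [ 0.0317 -0.008  -0.0744]
0.008 [ 0.0353 -0.0089 -0.0815]
```

View pics/wrist2.png

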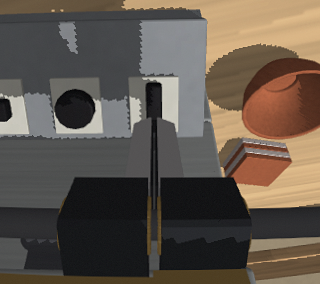

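The finger is in line with the bar key (column 154 against 153 in the crop). Pressing.

Call:
{"api": "arm_command", "payload": {"targets": [[0.008,-0.002,-0.02,0],[0.016,-0.004,-0.04,0],[0.023,-0.006,-0.055,0],[0.026,-0.007,-0.062,0],[0.028,-0.007,-0.067,0],[0.03,-0.0075,-0.07,0]]}}

```text
time: 14.58
tool_pos: [0.4632, 0.0359, 0.0623]
ee_rot: [3.128, 0.48, 2.873]
wrist_force: [-3.7, -2.1, 4.3]
width: 0.0002
finger_force: 2.5
```

Call:
{"api": "arm_command", "payload": {"targets": [[0.0018,-0.0004,-0.0035,0],[0.0036,-0.0009,-0.007,0],[0.0036,-0.0009,-0.007,0]]}}

```text
time: 14.83
tool_pos: [0.4638, 0.0358, 0.0618]
ee_rot: [3.128, 0.477, 2.873]
wrist_force: [-30.4, 0.4, 30.7]
width: 0.0006
finger_force: 20.5
```

Call:
{"api": "arm_command", "payload": {"targets": [[0.0018,-0.0004,-0.0035,0],[0.0018,-0.0004,-0.0035,0]]}}

```text
time: 15.0
tool_pos: [0.4641, 0.0358, 0.0615]
ee_rot: [3.129, 0.476, 2.873]
wrist_force: [-45.3, 0.8, 44.1]
width: 0.0003
finger_force: 29.8
```

```bash
cat >> h.py <<'E'
def key(K):
    o,R=st(); t=R[:,2]; d=np.array(K)-o["tool_pos"]; s=d@t
    print("past top %.4f"%-s,"side",(d-s*t).round(4),"axial F %.2f"%-(o["wrist_force"]@t))
E
python3 -c "
from h import *
key([.4623,.0365,.0635])"
```

```text
t 15.0 pos [0.4641 0.0358 0.0615] tilt 0.476 az -0.241 az -x -0.269 q [ 0.056 -0.358  2.133 -0.17   0.915 -1.175] F [-45.3   0.8  44.1]
past top 0.0026 side [-0.0006  0.0004 -0.0004] axial F 59.49
```

The key bottomed about 2.4 mm earlier than modelled, because the bezel's thickness adds height, and I overpressed it. I'll back off now and press the next ones less deep.

Call:
{"api": "arm_command", "payload": {"targets": [[-0.006,0.0015,0.012,0],[-0.015,0.0035,0.03,0],[-0.03,0.007,0.06,0],[-0.04,0.009,0.085,0],[-0.04,0.009,0.085,0],[-0.04,0.009,0.085,0]]}}

```text
time: 15.5
tool_pos: [0.4464, 0.0408, 0.0998]
ee_rot: [3.125, 0.482, 2.873]
wrist_force: [-0.8, 0.8, -0.4]
width: 0.0006
finger_force: 0.0
```

```bash
python3 - <<'E'
from h import *
o,R=st(); t=R[:,2]
for K in([.448,-.0218,.0635],[.4334,-.0798,.0635]):
    d=np.array(K)-o["tool_pos"]
    for e in(-.035,0): print(e,((d+e*t)/.5).round(4))
i=robot.camera_info("wrist")
im=robot.snapshot("wrist")[:,:,::-1]; cv2.imwrite("pics/wrist3.png",cv2.resize(im[60:384,60:460],None,fx=1.5,fy=1.5))
np.savez("wrist3.npz",p=o["tool_pos"],R=R)
E
```

```text
t 15.5 pos [0.4464 0.0408 0.0998] tilt 0.482 az -0.233 az -x -0.269 q [ 0.074 -0.449  2.113 -0.165  1.022 -1.178] F [-0.8  0.8 -0.4]
-0.035 [-0.0284 -0.1178 -0.0107]
0 [ 0.0032 -0.1252 -0.0727]
-0.035 [-0.0576 -0.2338 -0.0107]
0 [-0.026  -0.2412 -0.0727]
```

View pics/wrist3.png

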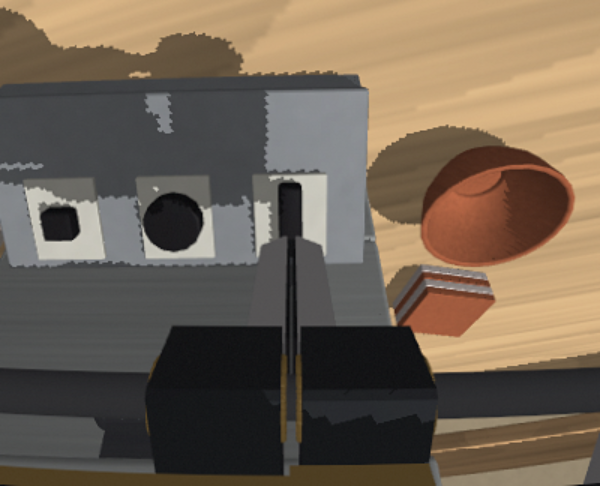

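The bar is up again and the tool is clear. Next the round key: approach, then step in with force readings to get its travel profile.

Call:
{"api": "arm_command", "payload": {"targets": [[-0.01,-0.04,0.01,0],[-0.02,-0.08,0.01,0],[-0.0284,-0.1178,-0.0107,0],[-0.0284,-0.1178,-0.0107,0],[-0.02,-0.1198,-0.0285,0],[-0.0122,-0.1215,-0.0426,0],[-0.0086,-0.1223,-0.0497,0],[-0.0058,-0.1231,-0.055,0]]}}

```text
time: 16.22
tool_pos: [0.4424, -0.0204, 0.0696]
ee_rot: [3.126, 0.476, 2.874]
wrist_force: [-0.3, 0.4, 0.3]
width: 0.0009
finger_force: 0.0
```

Call:
{"api": "arm_command", "payload": {"targets": [[0,0,0,0],[0,0,0,0]]}}

```text
time: 16.38
tool_pos: [0.4428, -0.0205, 0.0709]
ee_rot: [3.126, 0.478, 2.874]
wrist_force: [-0.3, -0.2, 0.0]
width: 0.0006
finger_force: 0.0
```

```bash
python3 -c "
from h import *
key([.448,-.0218,.0635])"
```

```text
t 16.38 pos [ 0.4428 -0.0205  0.0709] tilt 0.478 az -0.234 az -x -0.268 q [-0.14  -0.459  2.177 -0.054  0.948 -1.426] F [-0.3 -0.2  0. ]
past top -0.0090 side [ 0.0012 -0.0003  0.0006] axial F 0.14
```

Call:
{"api": "arm_command", "payload": {"targets": [[0.0027,-0.0006,-0.0054,0],[0.0036,-0.0008,-0.0072,0],[0.0036,-0.0008,-0.0072,0]]}}

```text
time: 16.63
tool_pos: [0.4446, -0.0213, 0.0675]
ee_rot: [3.126, 0.479, 2.873]
wrist_force: [0.1, -1.2, 0.4]
width: 0.0007
finger_force: 0.0
```

Call:
{"api": "arm_command", "payload": {"targets": [[0.0009,-0.0002,-0.0018,0],[0.0018,-0.0004,-0.0036,0],[0.0018,-0.0004,-0.0036,0]]}}

```text
time: 16.88
tool_pos: [0.4456, -0.0216, 0.066]
ee_rot: [3.126, 0.479, 2.873]
wrist_force: [-1.3, 1.0, 1.6]
width: 0.0004
finger_force: 0.9
```

Call:
{"api": "arm_command", "payload": {"targets": [[0.0009,-0.0002,-0.0018,0],[0.0018,-0.0004,-0.0036,0],[0.0018,-0.0004,-0.0036,0]]}}

```text
time: 17.13
tool_pos: [0.4466, -0.0218, 0.0642]
ee_rot: [3.126, 0.479, 2.873]
wrist_force: [-2.2, -0.3, 2.8]
width: 0.0008
finger_force: 1.6
```

```bash
python3 -c "
from h import *
key([.448,-.0218,.0635])"
```

```text
t 17.13 pos [ 0.4466 -0.0218  0.0642] tilt 0.48 az -0.235 az -x -0.269 q [-0.142 -0.441  2.181 -0.054  0.925 -1.426] F [-2.2 -0.3  2.8]
past top -0.0012 side [0.0009 0.0002 0.0004] axial F 3.48
```

This matches the spring (about 0.7 N/mm, contact near -3.6 mm), so it should be fully in near +1.4 mm. That also confirms the bar bottomed out.

Call:
{"api": "arm_command", "payload": {"targets": [[0.0009,-0.0002,-0.0018,0],[0.0018,-0.0004,-0.0036,0],[0.0018,-0.0004,-0.0036,0]]}}

```text
time: 17.38
tool_pos: [0.4475, -0.0221, 0.0623]
ee_rot: [3.126, 0.479, 2.873]
wrist_force: [-2.5, 0.0, 4.9]
width: 0.0005
finger_force: 2.4
```

Call:
{"api": "arm_command", "payload": {"targets": [[0.0009,-0.0002,-0.0018,0],[0.0009,-0.0002,-0.0018,0]]}}

```text
time: 17.55
tool_pos: [0.4477, -0.0221, 0.0618]
ee_rot: [3.126, 0.479, 2.873]
wrist_force: [-6.0, 0.8, 7.5]
width: 0.0004
finger_force: 4.6
```

Call:
{"api": "arm_command", "payload": {"targets": [[0.0003,-0.0001,-0.0009,0],[0.0003,-0.0001,-0.0009,0]]}}

```text
time: 17.72
tool_pos: [0.4478, -0.0221, 0.0617]
ee_rot: [3.127, 0.479, 2.873]
wrist_force: [-9.6, 1.3, 11.1]
width: 0.0005
finger_force: 6.9
```

```bash
python3 -c "
from h import *
key([.448,-.0218,.0635])"
```

```text
t 17.72 pos [ 0.4478 -0.0221  0.0617] tilt 0.479 az -0.236 az -x -0.268 q [-0.142 -0.434  2.181 -0.054  0.918 -1.426] F [-9.6  1.3 11.1]
past top 0.0015 side [0.0009 0.0002 0.0004] axial F 14.23
```

Round key fully in (position stopped, 14 N). I'll back off and go to the square key at the same depths.

Call:
{"api": "arm_command", "payload": {"targets": [[-0.009,0.002,0.018,0],[-0.02,0.004,0.04,0],[-0.03,0.007,0.064,0],[-0.03,0.007,0.064,0],[-0.04,-0.03,0.066,0],[-0.05,-0.07,0.066,0],[-0.06,-0.11,0.064,0],[-0.06,-0.11,0.064,0]]}}

```text
time: 18.38
tool_pos: [0.417, -0.0799, 0.0916]
ee_rot: [3.128, 0.478, 2.869]
wrist_force: [0.5, 0.8, 0.3]
width: 0.0007
finger_force: 0.0
```

Call:
{"api": "arm_command", "payload": {"targets": [[0,0,0,0],[0,0,0,0]]}}

```text
time: 18.55
tool_pos: [0.4178, -0.0768, 0.092]
ee_rot: [3.126, 0.478, 2.872]
wrist_force: [1.2, 0.1, -0.1]
width: 0.0005
finger_force: 0.0
```

```bash
python3 - <<'E'
from h import *
K=np.array([.4334,-.0798,.0635]); key(K); o=robot.get_obs(); t=Ro.from_euler("xyz",o["ee_rot"]).as_matrix()[:,2]
for e in(-.015,-.006,-.001): print(((K-o["tool_pos"]+e*t)/.5).round(4))
im=robot.snapshot("wrist")[:,:,::-1]; cv2.imwrite("pics/wrist4.png",cv2.resize(im[60:384,60:460],None,fx=1.5,fy=1.5))
E
```

```text
t 18.55 pos [ 0.4178 -0.0768  0.092 ] tilt 0.478 az -0.235 az -x -0.269 q [-0.366 -0.55   2.184  0.07   1.034 -1.692] F [ 1.2  0.1 -0.1]
past top -0.0326 side [0.001  0.0005 0.0005] axial F -0.63
[ 0.0179 -0.0027 -0.0304]
[ 0.0259 -0.0046 -0.0464]
[ 0.0304 -0.0057 -0.0552]
```

View pics/wrist4.png

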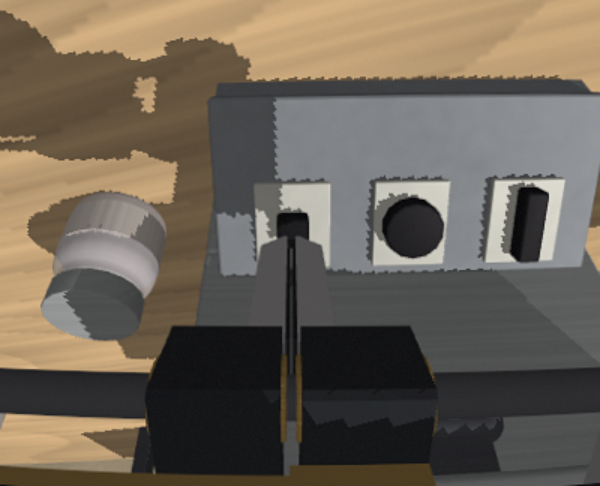

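The square key is lined up (column 293 against 291), and the round and bar keys are up. Pressing the square.

Call:
{"api": "arm_command", "payload": {"targets": [[0.008,-0.001,-0.015,0],[0.0179,-0.0027,-0.0304,0],[0.0225,-0.0037,-0.0395,0],[0.0259,-0.0046,-0.0464,0],[0.0285,-0.0051,-0.0515,0],[0.0304,-0.0057,-0.0552,0],[0.0304,-0.0057,-0.0552,0]]}}

```text
time: 19.18
tool_pos: [0.4328, -0.0793, 0.0646]
ee_rot: [3.125, 0.477, 2.873]
wrist_force: [-3.3, 2.9, 2.7]
width: 0.0007
finger_force: 1.6
```

Call:
{"api": "arm_command", "payload": {"targets": [[0.0009,-0.0002,-0.0018,0],[0.0018,-0.0004,-0.0036,0],[0.0018,-0.0004,-0.0036,0]]}}

```text
time: 19.43
tool_pos: [0.4338, -0.0799, 0.0634]
ee_rot: [3.126, 0.478, 2.873]
wrist_force: [-3.7, 2.9, 1.9]
width: 0.0005
finger_force: 2.2
```

```bash
python3 -c "
from h import *
key([.4334,-.0798,.0635])"
```

```text
t 19.43 pos [ 0.4338 -0.0799  0.0634] tilt 0.479 az -0.234 az -x -0.269 q [-0.356 -0.47   2.199  0.069  0.938 -1.689] F [-3.7  2.9  1.9]
past top 0.0003 side [-0.0003  0.0001 -0.0002] axial F 3.63
```

Call:
{"api": "arm_command", "payload": {"targets": [[0.0007,-0.0002,-0.0018,0],[0.0007,-0.0002,-0.0018,0]]}}

```text
time: 19.6
tool_pos: [0.4343, -0.0801, 0.0626]
ee_rot: [3.126, 0.479, 2.873]
wrist_force: [-4.4, 3.0, 3.4]
width: 0.0005
finger_force: 2.5
```

Call:
{"api": "arm_command", "payload": {"targets": [[0.0007,-0.0002,-0.0018,0],[0.0007,-0.0002,-0.0018,0]]}}

```text
time: 19.77
tool_pos: [0.4345, -0.0802, 0.0625]
ee_rot: [3.126, 0.478, 2.873]
wrist_force: [-9.1, 4.3, 8.6]
width: 0.0006
finger_force: 6.6
```

```bash
python3 -c "
from h import *
key([.4334,-.0798,.0635])"
```

```text
t 19.77 pos [ 0.4345 -0.0802  0.0625] tilt 0.478 az -0.234 az -x -0.268 q [-0.356 -0.467  2.199  0.069  0.935 -1.69 ] F [-9.1  4.3  8.6]
past top 0.0014 side [-0.0004  0.0002 -0.0002] axial F 12.14
```

The square key bottomed at the same depth (12 N, stalled). Backing well away, then a final check.

Call:
{"api": "arm_command", "payload": {"targets": [[-0.009,0.002,0.018,0],[-0.02,0.004,0.04,0],[-0.04,0.009,0.08,0],[-0.08,0.018,0.12,0],[-0.12,0.028,0.18,0],[-0.16,0.038,0.24,0],[-0.18,0.045,0.3,0],[-0.18,0.045,0.34,0]]}}

```text
time: 20.43
tool_pos: [0.3587, -0.0602, 0.2371]
ee_rot: [3.13, 0.473, 2.873]
wrist_force: [0.6, 0.5, 0.0]
width: 0.0003
finger_force: 0.0
```

Call:
{"api": "arm_command", "payload": {"targets": [[0,0,0,0],[0,0,0,0],[0,0,0,0]]}}

```text
time: 20.68
tool_pos: [0.3575, -0.0596, 0.2318]
ee_rot: [3.129, 0.466, 2.873]
wrist_force: [0.1, 0.9, -0.1]
width: 0.0003
finger_force: 0.0
```

```bash
python3 - <<'E'
from h import *
o,R=st(); p=np.load("pose.npy")
for n in("scene","wrist"):
    im=np.ascontiguousarray(robot.snapshot(n)[:,:,::-1]); i=robot.camera_info(n)
    im=cv2.resize(im,None,fx=1.5,fy=1.5,interpolation=cv2.INTER_CUBIC) if n=="wrist" else cv2.resize(im[110:290,200:380],None,fx=3,fy=3,interpolation=cv2.INTER_CUBIC)
    if n=="scene":
        for th,c in((0,(0,255,0)),(.07,(0,0,255))):
            for u in proj(world(p,model(th,-.127)[5:]),i,i["extrinsics"]): cv2.circle(im,tuple(int(v) for v in (u-[200,110]+.5)*3),3,c,1)
    cv2.imwrite(f"pics/end_{n}.png",im)
E
```

```text
t 20.68 pos [ 0.3575 -0.0596  0.2318] tilt 0.466 az -0.24 az -x -0.269 q [-0.387 -0.756  1.999  0.066  1.437 -1.685] F [ 0.1  0.9 -0.1]
```

View pics/end_scene.png

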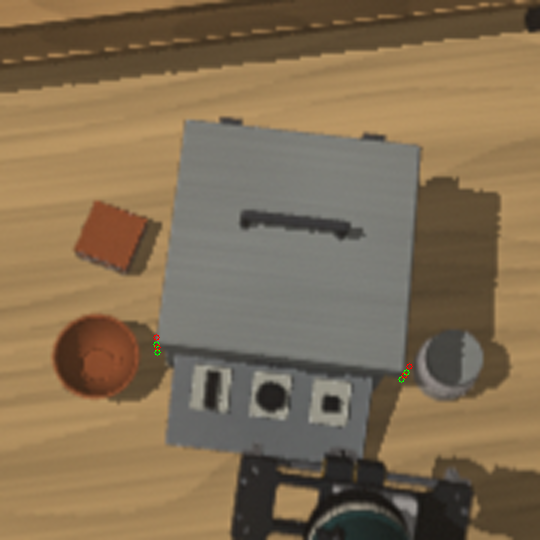

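View pics/end_wrist.png

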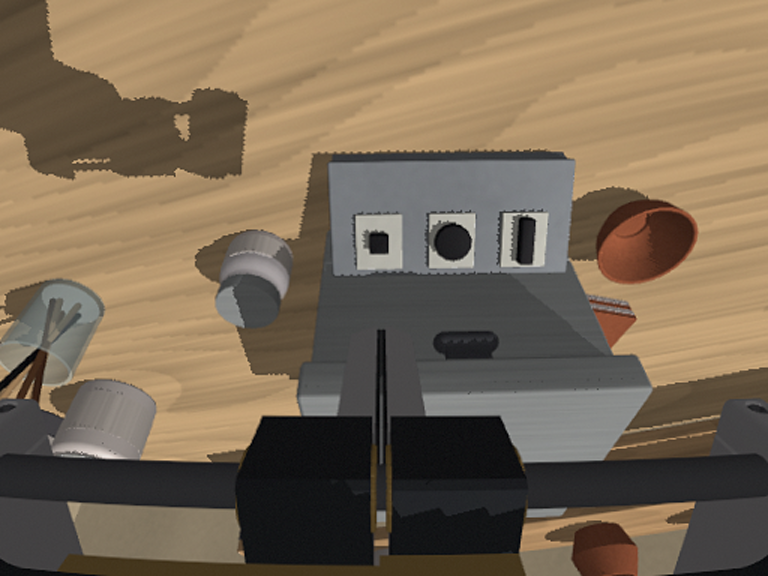

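The final views show the lid seated with no gap, all three keys up, the bowl, tiles and jars in place, and the gripper clear. The lid travelled 14.7 mm past the catch before its hard stop. Handing in.

```bash
python3 -c "
from bench import robot
print(robot.close_job())"
```

```text
the job is handed in; nothing more can be done
None
```

The lid was eased down and pressed shut past its catch, then the bar, round and square keys were pressed fully in and let up in that order. The job was handed in at about 21 s; the bar key took about 60 N (over ten times what it needs) because I pressed past its stop.

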